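# Retired drive through the spring flap

### The job

Post the retired portable drive that lies on the sill of the grey drop box: push the box's spring flap open with one finger and, holding it open, push the drive off the sill through the mouth with the other finger, so that it drops into the box. Only push: do not pinch or lift the drive. Then withdraw so that the flap springs fully shut, and leave the other things on the desk where they are.

Things in the scene. Friction and masses are not known exactly. Their poses are not given: they have to be found in the camera images.
- drop_box: Grey sheet-steel lockbox fixed on the desk, 225 mm deep, 136 wide, 143 high, lock on its front. Origin on the desk, 100 mm below the middle of the sill's inner edge; x points into the box, away from the lock, y along the sill edge to the left, z up. Front wall at x = -75 mm, back at 150. Hollow inside, down to a floor 6 mm above the desk; inner width 130 mm.
- sill_edge (a point): Middle of the inner edge of the sill, 100 mm above the desk; axes as the box's. The sill is a level shelf with a dark liner, from 75 mm before this point (x = -75) up to it, 130 mm wide between side lips 5 mm high. Beyond the edge lies the mouth, closed by the flap, between side walls that stand 6 mm above the shut flap.
- flap_hinge (a point): Middle of the flap's hinge, which runs along the box's y under the front of the hood: 85 mm beyond the sill edge (box x) and 36 mm above the sill. The flat hood begins here; its top is 43 mm above the sill. Shut, the steel flap (126 mm wide) is a plane slope that rises from the sill edge to this hinge.
- flap (a joint): Angle of the flap: 0 shut, growing to 1.2 rad as it is pushed down and inward, when its lower edge, 92 mm from the hinge, swings down into the box. A spring shuts it: 0.12 N m when shut, 0.24 N m at 1.2 rad (its weight helps, so about 2 N at its middle to start it, some 6 N near the hinge when wide open).
- drive_center (a point): The retired portable drive: a flat finned aluminium bar with a dark end cap, 34 x 80 x 12 mm, about 90 g, lying on the sill with its long side roughly along the sill edge. Centre of the drive, half-way up; its x axis is the 34 mm side, y the 80 mm side, z up.
- eraser: White eraser in a card sleeve, 21 x 44 x 12 mm, on the desk beside the box; leave alone. Origin under its centre.
- pen_1: White and red pen, 145 mm long, lying on the desk right of the box; leave alone. Origin under its centre.
- magnifier: Magnifying glass, 79 x 172 x 16 mm, lying left of the box; leave alone. Origin under its centre.
- stapler: Dark blue stapler, 36 x 148 x 51 mm, at the front right of the desk; leave alone. Origin under its centre.
- calculator: Pocket calculator, 125 x 74 x 13 mm, farther back, to the left of the box; leave alone. Origin under its centre.
- highlighter: Yellow highlighter, 118 mm long, at the left of the desk; leave alone. Origin under its centre.
- drive: The drive as a body; origin in the middle of its underside, axes as for its centre.
Things that resemble listed ones, but are neither listed nor needed, are in the scene too. Of the things shaped like the drive, the aluminium one is meant.

How it is judged:
By the outcome, as a careful person would: the job done as asked, in the order asked, and still so for the second after the job is handed in, with the robot touching nothing.
It also fails if it takes over 32 s, if anything falls off the work surface, if the arm or the gripper's body presses on something with over 40 N, if the wrist force passes 120 N, or if a joint passes its speed limit or range.

### The arm

A 7-joint arm with a two-finger parallel gripper is mounted at the origin on a cart in front of the work surface, level with it; the furniture and walls round the work are solid. World frame = base frame: x ahead of the robot, y to its left, z up, the work surface at z = 0. Lengths are in mm, angles in rad, forces in N, time in s.
With the tool pointing down it reaches from about 400 to 925 mm from the base axis. Payload 5.6 kg.
Tool frame: the origin (TCP) lies between the finger pads; the fingertips stand robot.tcp_to_tips ahead of it and the grasp point (between the pads) lies 3 mm ahead of it (robot.tcp_to_tips is the distance from the TCP to the fingertips, in mm); z points along the fingers, y is the line along which they close (so a half turn about z gives the same grasp; the last joint's range is limited). The gripper opens to 85 mm and grips with 20 to 120 N. Pads are 22 mm wide; open, the fingers measure 114 mm over their backs; the gripper's body (76 mm by 85 mm) begins 54 mm behind the grasp point. The pads swing forward as they close: fully open they stand 13 mm farther back than shut.
Start: joints at [-1.228, 0.468, -0.012, 1.603, 0.006, 1.071, -0.056], TCP at [244.634, 602.214, 253.29] pointing down, gripper open.
Joint ranges: [-2.53, 2.53], [-0.31, 2.02], [-1.57, 1.55], [0.28, 2.44], [-1.29, 4.43], [0.15, 1.84], [-2.92, 2.92]. Speed limits (rad/s): [2.57, 2.57, 3.14, 3.14, 3.14, 3.14, 3.14].

### API

Orientations are given as a unit quaternion [x, y, z, w].
In Python, from plant import robot, viewer, spotter gives the robot as it stands.
- The arm moves only by the tool step_arm, never from a script. Its argument "steps" is a list of rows, each a list of 6 numbers: the shift along the tool's x, y, z in units of 25 mm (1.0 is 25 mm), then the turn, a rotation vector about the tool's x, y, z in rad. In form: [[dx, dy, dz, rx, ry, rz], ...]. A call has 1 to 20 rows; each row shifts and turns the commanded pose from where the row before left it, along the tool's axes as they then stand; what a row does not reach is not made up. A row lasts 1/12 s, in which the tool goes at most 41.7 mm and 7.16 degrees, less where a joint would pass 70% of its speed; a pose out of reach is approached as far as the arm can. A call is refused whole if a number of a shift passes 1 or a number of a turn 0.125, either way. A call with a gripper value outside its range is refused whole. "jaw" is the closure, from 0 (fully open) to 1 (shut), set as the call begins (left out, the last holds). The fingers move at their own pace and stop on an object; the grip force is fixed at half the most. Time passes only in rows, so rows that do not move let the fingers close. It gives the time, the measured TCP pose, the force, the opening and the grip force at its end, in the units of the state.
- robot.sense(): the state, without advancing time (a new reading comes with each control period).
- viewer.read_camera(name): name is "scene" or "top"; returns a dict with "pixels" (480x640x3 uint8, red, green, blue), "fx", "fy", "cx", "cy" (pixels), "eye" and "orientation" of the camera in the world. Camera axes: x right, y down, z forward; pixel columns grow to the right and rows downward; lengths in mm; the calibration is good to about 2 mm. A picture is of the moment at which its call begins. There is no depth.
- robot.job_done(): hands the job in; it is judged then, once.
Trained networks look in a picture, given as the dict that the camera call returned (one of the last four; its "shot" number tells which), for a name from the list of things; names that differ only in an ending like _2 or _b are one class to them, and where a whole thing is asked for, a point or a joint stands for the part that bears it (a point fixed in the world has none). Each returns a list of dicts, best first, with "p" (0 to 1); they miss things now and then, are a little off and sometimes report something else, mostly with a low value. They report only what shows in the picture. A call takes as long as a camera call. They do not tell look-alikes from the thing itself.
- spotter.look_for(picture, label): "at" ([column, row] in pixels, amid what is visible of it).
- spotter.tip_of(picture, label): "at" ([column, row] in pixels: a listed point, or the origin of a listed thing).
The state is a dict: "clock": time; "qpos": joint angles; "joint_vel": joint speeds; "joint_torque": joint torques, N m; "eef_pos": TCP position; "tool_rot": TCP orientation; "contact_force": force on the tool from outside, world axes, zero at the start; "moment": the same for the moment, N m; "width": finger opening in mm; "grasp_force": force on a finger pad.
Only numpy, scipy, OpenCV 4.12 (cv2) and the standard library are available. Lean on these libraries where they do the work, as an engineer would, in place of code of your own. Each camera call takes 0.05 s, during which the arm holds its last target. There are 200 camera calls.

## Working session

There is one attempt and no reset: what is moved stays moved. The work goes in short steps, Python scripts to look and compute and a tool call to move; the robot and the scene stay as the last step left them, time stands still between calls to the robot, and variables do not carry over. Pictures are saved under pics/ and viewed, at most 10 in all, crops included, and the job is handed in when it is done.

Besides the shell and the picture viewer there is one more tool, called after "Request:" by a JSON object that holds its "api" and its "payload", one argument or row to a line. step_arm: Moves the arm, as the interface text tells. Its arguments: {"type":"object","properties":{"steps":{"type":"array","items":{"type":"array","items":{"type":"number"}}},"jaw":{"type":"number"}},"required":["steps"]}

```bash
mkdir -p pics; ls; cat > h.py <<'E'
import numpy as np, cv2
from scipy.spatial.transform import Rotation as R
from plant import robot, viewer, spotter
def ray(c,px):
    d=np.array([(px[0]-c['cx'])/c['fx'],(px[1]-c['cy'])/c['fy'],1.])
    return np.array(c['eye']), R.from_quat(c['orientation']).apply(d)
def atz(c,px,z):
    e,d=ray(c,px); return e+d*(z-e[2])/d[2]
def tri(c1,p1,c2,p2):
    e1,d1=ray(c1,p1); e2,d2=ray(c2,p2)
    d1/=np.linalg.norm(d1); d2/=np.linalg.norm(d2)
    t=np.linalg.lstsq(np.c_[d1,-d2],e2-e1,rcond=None)[0]
    a=e1+d1*t[0]; b=e2+d2*t[1]; return (a+b)/2, np.linalg.norm(a-b)
def proj(c,P):
    q=R.from_quat(c['orientation']).inv().apply(np.array(P)-c['eye'])
    return np.c_[c['fx']*q[...,0]/q[...,2]+c['cx'],c['fy']*q[...,1]/q[...,2]+c['cy']]
E
python3 - <<'E'
from h import *
print({k:v for k,v in robot.sense().items()}, robot.tcp_to_tips)
C={n:viewer.read_camera(n) for n in('scene','top')}
for n,c in C.items():
    cv2.imwrite(f'pics/{n}0.png',c['pixels'][:,:,::-1])
    print(n,c['eye'],R.from_quat(c['orientation']).as_matrix()[:,2].round(2),c['fx'])
for l,z in(('sill_edge',100),('flap_hinge',136),('drive_center',106),('drop_box',0)):
    D={}
    for n,c in C.items():
        r=spotter.tip_of(c,l); D[n]=r
        for q in r[:3]: print(l,n,round(q['p'],2),np.round(q['at'],1),atz(c,q['at'],z).round(1))
    if D['scene'] and D['top']: print(tri(C['scene'],D['scene'][0]['at'],C['top'],D['top'][0]['at']))
E
```

```text
pics
{'clock': 0.0, 'qpos': array([-1.22802701,  0.46841942, -0.01161255,  1.60365525,  0.00599643,
        1.07139987, -0.05630886]), 'joint_vel': array([-8.84345861e-04, -2.18489070e-04, -8.98539092e-04, -2.59187239e-03,
        3.45494034e-05, -1.33157690e-03,  3.73458790e-04]), 'joint_torque': array([ 3.98461625e-04, -5.32388771e+01,  2.17358134e-02, -2.51296127e+01,
        1.14718184e-02,  7.75111694e-03, -2.90627916e-06]), 'eef_pos': array([244.4301471 , 601.71043767, 252.29780127]), 'tool_rot': array([ 1.91723006e-01,  9.81448642e-01, -9.16084716e-04, -1.17814119e-04]), 'contact_force': array([-0.69037079, -0.13985816, -0.00758189]), 'moment': array([0.00618023, 0.01104759, 0.01140988]), 'grasp_force': 0.0, 'width': 85.1181982697446} 22.0
scene [ 139.25447562 -615.88660669  739.03584811] [ 0.35  0.74 -0.57] 574.3741761617088
top [ 361.05656232  185.01839243 1115.458712  ] [ 0.17 -0.02 -0.99] 450.5403790113792
sill_edge scene 0.92 [327.  298.3] [483.8  58.9 100. ]
sill_edge top 0.72 [365.4 265.1] [482.4  58.9 100. ]
(array([482.99419105,  58.68807438, 100.29481328]), np.float64(1.276926314715478))
flap_hinge scene 0.65 [377.6 267.8] [580.4  57.3 136. ]
flap_hinge top 0.66 [369.1 220.8] [577.6  55.1 136. ]
(array([577.94260912,  55.04849688, 138.08027716]), np.float64(1.78585269063619))
drive_center scene 0.94 [313.6 306.5] [450.9  43.  106. ]
drive_center scene 0.88 [259.2 299.1] [375.3  99.1 106. ]
drive_center top 0.93 [305.5 299. ] [403.1 193.  106. ]
drive_center top 0.82 [370.7 276.2] [456.9  47.7 106. ]
drive_center top 0.75 [304.8 210.5] [605.  199.3 106. ]
(array([455.1741108 , 173.15754306,  -0.9530222 ]), np.float64(103.69238085724105))
drop_box scene 0.37 [282.1 261.5] [503.9 315.4   0. ]
drop_box top 0.67 [362.9 271.1] [479.2  52.7   0. ]
(array([437.03819418,  81.16898041, 184.02706065]), np.float64(46.88316666230781))
```

View pics/scene0.png

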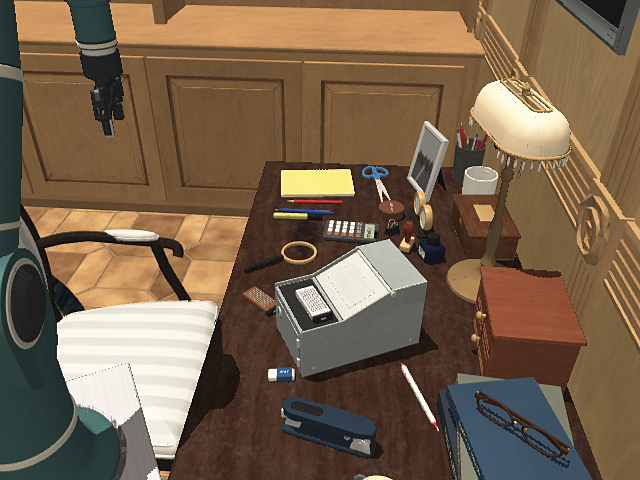

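View pics/top0.png

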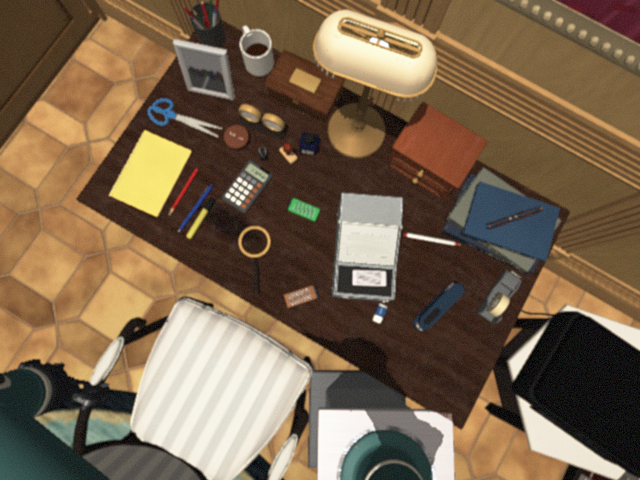

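The box sits mid-desk with its lock towards the robot. The aluminium drive, with its white label, is on the dark sill at about scene (313,304) and top (369,277). The brown and green bars on the desk are look-alikes. Next I'll overlay the box model on both images to refine its pose.

```bash
cat > ov.py <<'E'
from h import *
def box(o,yaw):
    M=R.from_euler('z',yaw).as_matrix()
    f=lambda P:(np.array(P,float)@M.T)+np.r_[o,0]
    segs=[]
    for y in(-68,68): segs+=[[(-75,y,105),(0,y,105)],[(85,y,143),(150,y,143)],[(-75,y,0),(-75,y,105)],[(150,y,0),(150,y,143)]]
    segs+=[[(-75,-68,105),(-75,68,105)],[(-75,-68,0),(-75,68,0)],[(0,-65,100),(0,65,100)],[(85,-65,143),(85,65,143)],[(150,-68,143),(150,68,143)]]
    return [f(s) for s in segs]
def draw(c,segs,k,crop,name):
    u0,v0,u1,v1=crop
    im=cv2.resize(c['pixels'][v0:v1,u0:u1,::-1],None,fx=k,fy=k,interpolation=cv2.INTER_CUBIC)
    for s,col in segs:
        p=((proj(c,s)-[u0,v0]+.5)*k).round().astype(int)
        cv2.line(im,tuple(map(int,p[0])),tuple(map(int,p[1])),col,1)
    return im
E
python3 - <<'E'
from ov import *
C={n:viewer.read_camera(n) for n in('scene','top')}
S=[(s,(0,0,255)) for s in box((483,57.5),-0.02)]
a=draw(C['scene'],S,4,(265,235,435,380),'')
b=draw(C['top'],S,6,(320,180,420,310),'')
cv2.imwrite('pics/a1.png',a[:600,:800]); cv2.imwrite('pics/b1.png',cv2.resize(b,(460,600)))
E
```

```text
(no output)
```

View pics/a1.png

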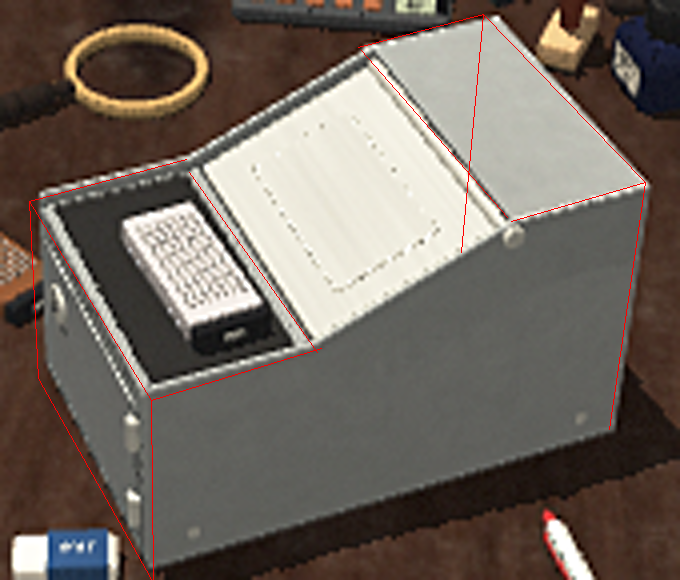

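View pics/b1.png

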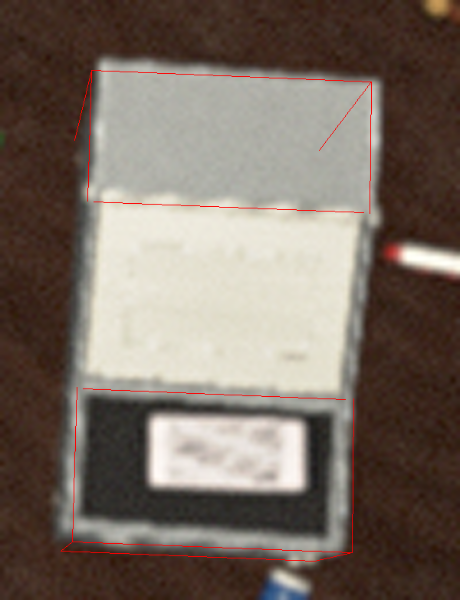

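The model overlay is a little off in yaw, so I'll fit pose to the visible corners: sill edge ends at scene crop (193,172) and (312,347), hood back at (487,16) and (648,183). The drive's top face corners are at scene crop (122,217), (192,205), (262,297) and (190,330).

```bash
python3 - <<'E'
from ov import *
from scipy.optimize import least_squares
s=viewer.read_camera('scene'); t=viewer.read_camera('top')
A=[((-75,-68,105),(150,388)),((-75,68,105),(40,195)),((150,-68,143),(648,183)),((150,68,143),(487,16)),((0,-65,100),(312,347)),((0,65,100),(193,172)),((-75,-68,0),(150,570)),((150,-68,0),(612,430))]
B=[((150,68,143),(98,62)),((150,-68,143),(380,80)),((-75,68,105),(65,535)),((-75,-68,105),(345,552))]
P=np.array([a for a,_ in A+B],float)
ua=np.array([p for _,p in A])/4+[265,235]-.5; ub=np.array([p for _,p in B])/4.61+[320,180]-.5
def f(q):
    W=P@R.from_euler('z',q[2]).as_matrix().T+[q[0],q[1],0]
    return np.r_[proj(s,W[:8])-ua, proj(t,W[8:])-ub].ravel()
r=least_squares(f,[483,58,-.03],loss='soft_l1',x_scale=[1,1,.01]); q=r.x
print(q.round(3)); print(f(q).reshape(-1,2).round(1).tolist())
D=np.array([(122,217),(192,205),(262,297),(190,330)])/4+[265,235]-.5
W=np.array([atz(s,p,112) for p in D]); 
T=np.array([atz(t,np.array(p)/4.61+[320,180]-.5,112) for p in((150,413),(305,420),(303,492),(148,488))])
Mi=R.from_euler('z',-q[2]).as_matrix()
print('drive in box scene',((W-[q[0],q[1],0])@Mi.T).round(1).tolist()); print('top',((T-[q[0],q[1],0])@Mi.T).round(1).tolist())
E=R.from_quat(robot.sense()['tool_rot']).as_matrix(); print(E.round(3))
E
```

```text
[ 4.85085e+02  5.95840e+01 -4.50000e-02]
[[-0.6, 1.3], [-1.4, -0.2], [0.0, 0.2], [1.2, -0.4], [1.0, 0.4], [0.3, -1.2], [-0.1, 1.4], [-0.1, 0.4], [-0.6, 0.1], [-1.1, 0.2], [-0.2, -0.5], [-0.2, -0.3]]
drive in box scene [[-47.9, 30.4, 112.0], [-16.9, 26.6, 112.0], [-13.2, -39.9, 112.0], [-48.3, -47.3, 112.0]]
top [[-15.1, 30.1, 112.0], [-13.5, -45.4, 112.0], [-48.5, -45.7, 112.0], [-51.4, 29.2, 112.0]]
[[-0.926  0.376  0.   ]
 [ 0.376  0.926  0.   ]
 [-0.     0.    -1.   ]]
```

```bash
cat > plan.py <<'E'
from h import *
BOX=np.array([485.1,59.6]); YAW=-0.045
def state():
    s=robot.sense(); return np.array(s['eef_pos']),R.from_quat(s['tool_rot']),s
def target(bx,by,z):   # box coords -> world tcp pose
    p=np.r_[BOX+R.from_euler('z',YAW).as_matrix()[:2,:2]@[bx,by],z]
    y=np.array([np.cos(YAW),np.sin(YAW),0]); zz=np.array([0,0,-1.]); x=np.cross(y,zz)
    return p,R.from_matrix(np.c_[x,y,zz])
def rows(p1,r1,n,dec=2):
    p,r,_=state(); w=(r.inv()*r1).as_rotvec()/n; d=(p1-p)/n; w=w.round(3)
    for i in range(n):
        print((r.inv().apply(d)/25).round(dec).tolist()+w.tolist()); r=r*R.from_rotvec(w)
def inbox():
    p,r,s=state(); M=R.from_euler('z',-YAW).as_matrix()
    return (M@(p-np.r_[BOX,0])).round(1),(r.as_matrix().T).round(3)[1].tolist(),round(s['width'],1),s['contact_force'].round(1),s['clock']
E
python3 -c "
from plan import *
rows(*target(-23,-10,205),20)"
```

```text
[-0.82, -0.86, 0.1, 0.0, -0.0, 0.061]
[-0.87, -0.81, 0.1, 0.0, -0.0, 0.061]
[-0.92, -0.75, 0.1, 0.0, -0.0, 0.061]
[-0.96, -0.7, 0.1, 0.0, -0.0, 0.061]
[-1.0, -0.64, 0.1, 0.0, -0.0, 0.061]
[-1.04, -0.57, 0.1, 0.0, -0.0, 0.061]
[-1.07, -0.51, 0.1, 0.0, -0.0, 0.061]
[-1.1, -0.44, 0.1, 0.0, -0.0, 0.061]
[-1.12, -0.38, 0.1, 0.0, -0.0, 0.061]
[-1.15, -0.31, 0.1, 0.0, -0.0, 0.061]
[-1.16, -0.24, 0.1, 0.0, -0.0, 0.061]
[-1.17, -0.16, 0.1, 0.0, -0.0, 0.061]
[-1.18, -0.09, 0.1, 0.0, -0.0, 0.061]
[-1.19, -0.02, 0.1, 0.0, -0.0, 0.061]
[-1.18, 0.05, 0.1, 0.0, -0.0, 0.061]
[-1.18, 0.12, 0.1, 0.0, -0.0, 0.061]
[-1.17, 0.2, 0.1, 0.0, -0.0, 0.061]
[-1.16, 0.27, 0.1, 0.0, -0.0, 0.061]
[-1.14, 0.34, 0.1, 0.0, -0.0, 0.061]
[-1.11, 0.41, 0.1, 0.0, -0.0, 0.061]
```

Request:
{"api": "step_arm", "payload": {
  "steps": [
    [-0.8,-0.85,0.1,0,0,0.06],
    [-0.85,-0.8,0.1,0,0,0.06],
    [-0.9,-0.75,0.1,0,0,0.06],
    [-0.95,-0.7,0.1,0,0,0.06],
    [-1,-0.65,0.1,0,0,0.06],
    [-1,-0.55,0.1,0,0,0.06],
    [-1,-0.5,0.1,0,0,0.06],
    [-1,-0.4,0.1,0,0,0.06],
    [-1,-0.35,0.1,0,0,0.06],
    [-1,-0.3,0.1,0,0,0.06],
    [-1,-0.2,0.1,0,0,0.06],
    [-1,-0.15,0.1,0,0,0.06],
    [-1,-0.1,0.1,0,0,0.06],
    [-1,0,0.1,0,0,0.06],
    [-1,0.05,0.1,0,0,0.06],
    [-1,0.1,0.1,0,0,0.06],
    [-1,0.2,0.1,0,0,0.06],
    [-1,0.25,0.1,0,0,0.06],
    [-1,0.3,0.1,0,0,0.06],
    [-1,0.35,0.1,0,0,0.06]
  ],
  "jaw": 0.23
}}

```text
clock: 2.37
eef_pos: [444.9, 101.9, 203.5]
tool_rot: [0.713, 0.701, 0.001, 0.0]
contact_force: [0.5, 1.0, 0.5]
width: 65.6
grasp_force: 0.0
```

```bash
python3 -c "
from plan import *
print(inbox(),robot.tcp_to_tips)
rows(*target(-23,-10,190),4)"
```

```text
(array([-42.1,  40.4, 203.5]), [1.0, -0.018, 0.001], 65.6, array([0.5, 1. , 0.5]), 2.3667) 22.0
[-0.51, 0.18, 0.14, 0.0, -0.0, 0.007]
[-0.51, 0.18, 0.14, 0.0, -0.0, 0.007]
[-0.51, 0.18, 0.14, 0.0, -0.0, 0.007]
[-0.51, 0.19, 0.14, 0.0, -0.0, 0.007]
```

Request:
{"api": "step_arm", "payload": {
  "steps": [
    [-0.51,0.18,0.4,0,0,0.007],
    [-0.51,0.18,0.4,0,0,0.007],
    [-0.51,0.18,0.4,0,0,0.007],
    [-0.51,0.18,0.4,0,0,0.007],
    [0,0,0.3,0,0,0],
    [0,0,0.2,0,0,0],
    [0,0,0,0,0,0]
  ]
}}

```text
clock: 2.95
eef_pos: [460.3, 52.1, 150.0]
tool_rot: [0.722, 0.692, -0.001, -0.001]
contact_force: [0.1, -0.2, -0.3]
width: 65.6
grasp_force: 0.0
```

```bash
python3 -c "
from plan import *
from ov import *
print(inbox())
p,r,s=state()
c=viewer.read_camera('scene')
# predicted inner/outer tip corners at 22 ahead: red; at 14 ahead: green
L=[]
h=s['width']/2
for zz,col in((22,(0,0,255)),(14,(0,255,0))):
  for q in(1,-1):
    for y in(h*q,(h+14.5)*q): L.append((p+r.apply([[-11,y,zz],[11,y,zz]]),col))
cv2.imwrite('pics/c1.png',draw(c,L,4,(265,215,435,360),'')[:580])
"
```

```text
(array([-24.4,  -8.6, 150. ]), [0.999, -0.042, -0.002], 65.6, array([ 0.1, -0.2, -0.3]), 2.95)
```

View pics/c1.png

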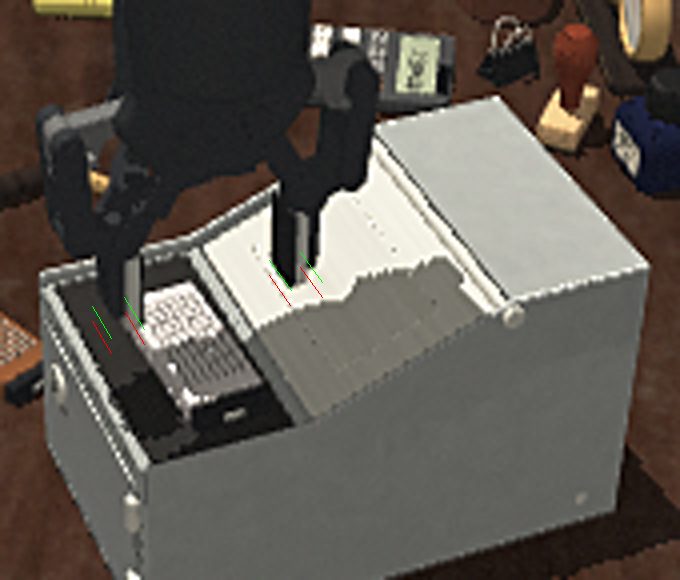

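The fingertips are about 14 mm ahead of the TCP: the front tip at crop (290,285) over the flap, the rear tip at (130,325) behind the drive. They are well placed, so I'll lower them.

Request:
{"api": "step_arm", "payload": {
  "steps": [
    [0,0,0.3,0,0,0],
    [0,0,0.3,0,0,0],
    [0,0,0.2,0,0,0],
    [0,0,0.2,0,0,0],
    [0,0,0.12,0,0,0],
    [0,0,0,0,0,0]
  ]
}}

```text
clock: 3.5
eef_pos: [460.7, 51.4, 122.1]
tool_rot: [0.722, 0.692, -0.001, -0.0]
contact_force: [-0.2, 0.5, 0.9]
width: 65.6
grasp_force: 0.0
```

Request:
{"api": "step_arm", "payload": {
  "steps": [
    [0,0,0.08,0,0,0],
    [0,0,0,0,0,0]
  ]
}}

```text
clock: 3.67
eef_pos: [461.2, 51.4, 120.8]
tool_rot: [0.722, 0.692, 0.0, 0.0]
contact_force: [-0.8, 0.6, 1.2]
width: 65.7
grasp_force: 0.6
```

```bash
python3 -c "
from plan import *
from ov import *
print(inbox())
c=viewer.read_camera('scene')
cv2.imwrite('pics/d1.png',draw(c,[],5,(265,225,425,345),''))
"
```

```text
(array([-23.5,  -9.3, 120.8]), [0.999, -0.043, 0.0], 65.7, array([-0.8,  0.6,  1.2]), 3.6667)
```

View pics/d1.png

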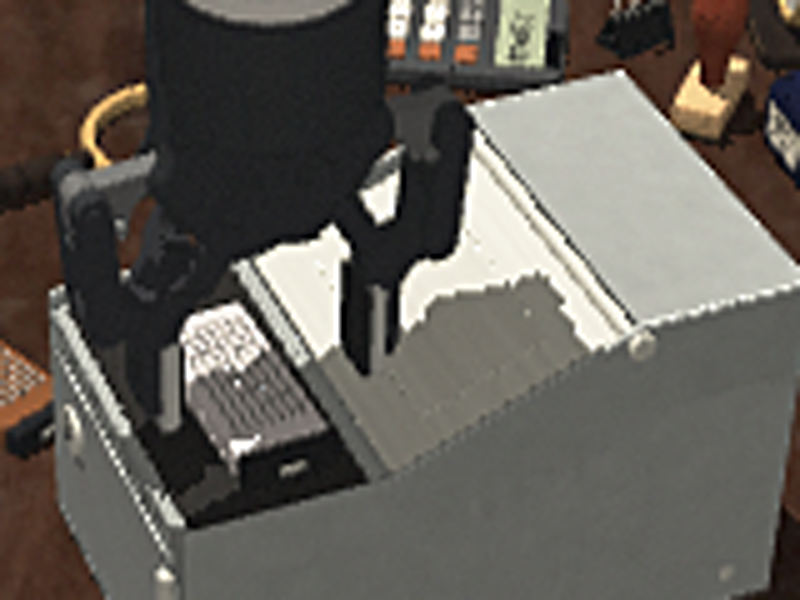

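The front tip touches the flap at (365,370) and the rear tip stands behind the drive at (170,425). I'll go a little lower to open the flap, then push.

Request:
{"api": "step_arm", "payload": {
  "steps": [
    [0,0,0.06,0,0,0],
    [0,0,0.06,0,0,0],
    [0,0,0,0,0,0]
  ]
}}

```text
clock: 3.97
eef_pos: [461.2, 51.5, 117.8]
tool_rot: [0.722, 0.692, 0.0, 0.0]
contact_force: [0.4, 1.4, 2.2]
width: 65.8
grasp_force: 0.6
```

Request:
{"api": "step_arm", "payload": {
  "steps": [
    [0,0.1,0,0,0,0],
    [0,0.15,0,0,0,0],
    [0,0.15,0,0,0,0],
    [0,0,0,0,0,0]
  ]
}}

```text
clock: 4.3
eef_pos: [471.6, 51.0, 117.7]
tool_rot: [0.722, 0.692, -0.0, 0.0]
contact_force: [-1.5, 1.2, 0.4]
width: 65.9
grasp_force: 0.7
```

Request:
{"api": "step_arm", "payload": {
  "steps": [
    [0,0.2,0,0,0,0],
    [0,0.2,0,0,0,0],
    [0,0.2,0,0,0,0],
    [0,0,0,0,0,0]
  ]
}}

```text
clock: 4.63
eef_pos: [487.2, 50.3, 117.8]
tool_rot: [0.722, 0.692, 0.0, 0.0]
contact_force: [-1.5, 0.2, 1.5]
width: 65.6
grasp_force: 1.1
```

```bash
python3 -c "
from plan import *
from ov import *
print(inbox())
c=viewer.read_camera('scene')
cv2.imwrite('pics/e1.png',draw(c,[],5,(265,225,425,345),''))
"
```

```text
(array([  2.5,  -9.2, 117.8]), [0.999, -0.043, 0.001], 65.6, array([-1.5,  0.2,  1.5]), 4.6333)
```

View pics/e1.png

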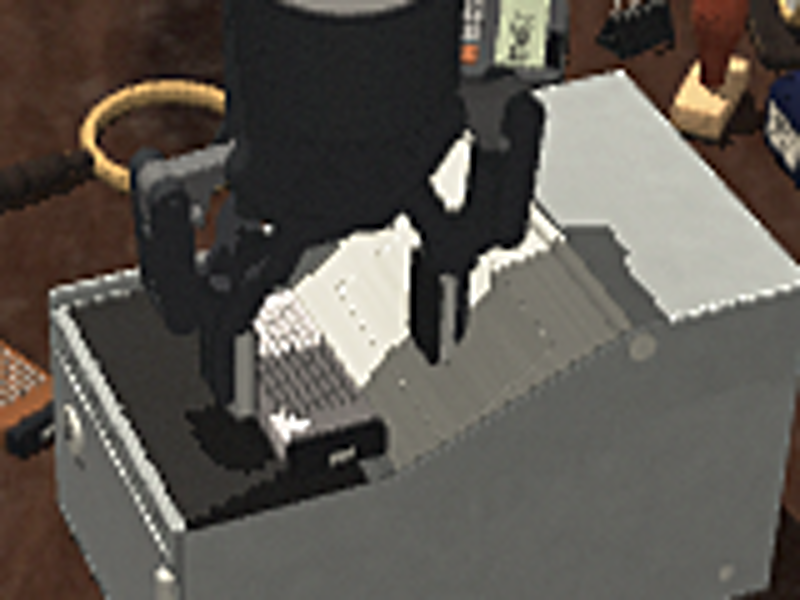

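The drive is moving squarely and the flap is giving way. I'll push on towards the edge in shorter calls.

Request:
{"api": "step_arm", "payload": {
  "steps": [
    [0,0.2,0,0,0,0],
    [0,0.2,0,0,0,0],
    [0,0,0,0,0,0]
  ]
}}

```text
clock: 4.93
eef_pos: [496.7, 49.9, 117.7]
tool_rot: [0.722, 0.692, 0.0, 0.0]
contact_force: [-3.4, 0.3, 1.1]
width: 65.8
grasp_force: 1.4
```

Request:
{"api": "step_arm", "payload": {
  "steps": [
    [0,0.2,0,0,0,0],
    [0,0.15,0,0,0,0],
    [0,0,0,0,0,0],
    [0,0,0,0,0,0]
  ]
}}

```text
clock: 5.27
eef_pos: [504.7, 49.6, 117.6]
tool_rot: [0.722, 0.692, -0.0, -0.0]
contact_force: [-4.3, -0.5, 1.2]
width: 65.9
grasp_force: 1.9
```

```bash
python3 -c "
from plan import *
from ov import *
print(inbox())
c=viewer.read_camera('scene')
cv2.imwrite('pics/f1.png',draw(c,[],5,(265,225,425,345),''))
"
```

```text
(array([ 20. ,  -9.2, 117.6]), [0.999, -0.043, -0.0], 65.9, array([-4.3, -0.5,  1.2]), 5.2667)
```

View pics/f1.png

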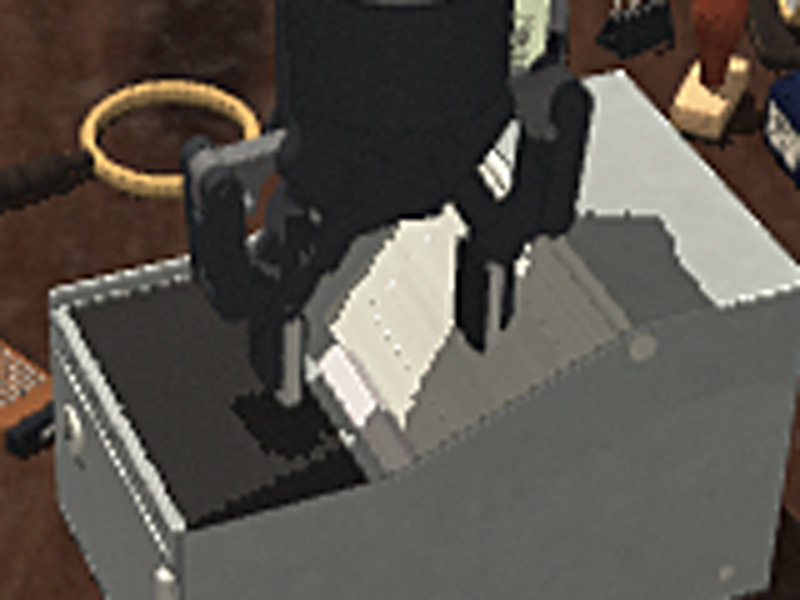

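The drive has tipped over the edge and leans on the flap at (365,395). I'll advance a bit more so the flap opens wider and it can fall.

Request:
{"api": "step_arm", "payload": {
  "steps": [
    [0,0.12,0,0,0,0],
    [0,0.12,0,0,0,0],
    [0,0,0,0,0,0],
    [0,0,0,0,0,0]
  ]
}}

```text
clock: 5.65
eef_pos: [509.8, 49.3, 117.4]
tool_rot: [0.722, 0.692, -0.001, -0.001]
contact_force: [-5.9, 1.1, -0.4]
width: 65.8
grasp_force: 2.6
```

```bash
python3 -c "
from plan import *
from ov import *
print(inbox())
c=viewer.read_camera('scene')
cv2.imwrite('pics/g1.png',draw(c,[],5,(265,225,425,345),''))
"
```

```text
(array([ 25.1,  -9.2, 117.4]), [0.999, -0.043, -0.002], 65.8, array([-5.9,  1.1, -0.4]), 5.65)
```

View pics/g1.png

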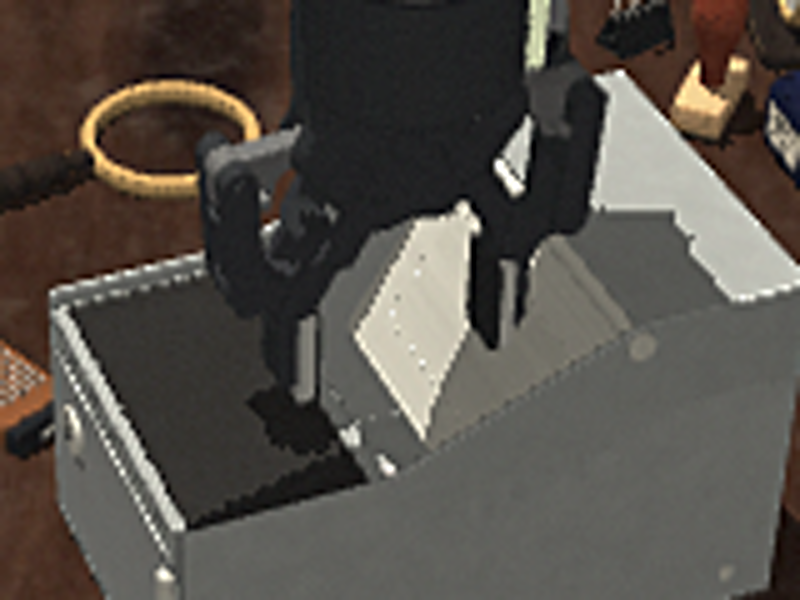

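The drive has dropped out of sight into the box and the flap stands wide open. I'll withdraw by backing off and then going up.

Request:
{"api": "step_arm", "payload": {
  "steps": [
    [0,-0.2,0,0,0,0],
    [0,-0.3,0,0,0,0],
    [0,-0.4,-0.05,0,0,0],
    [0,-0.3,-0.2,0,0,0],
    [0,0,-0.3,0,0,0],
    [0,0,-0.4,0,0,0],
    [0,0,-0.6,0,0,0],
    [0,0,-0.8,0,0,0],
    [0,0,-0.8,0,0,0],
    [0,-0.6,-0.8,0,0,0],
    [0,-0.8,-0.8,0,0,0],
    [0,-0.8,-0.6,0,0,0],
    [0.8,-0.5,-0.3,0,0,0],
    [0.8,0,0,0,0,0],
    [0.8,0,0,0,0,0],
    [0.8,0,0,0,0,0],
    [0.8,0,0,0,0,0],
    [0,0,0,0,0,0]
  ]
}}

```text
clock: 7.2
eef_pos: [418.2, 157.2, 260.2]
tool_rot: [0.721, 0.693, 0.002, 0.0]
contact_force: [-0.5, 0.5, 0.2]
width: 65.2
grasp_force: 0.0
```

```bash
python3 -c "
from plan import *
from ov import *
print(inbox())
c=viewer.read_camera('scene')
cv2.imwrite('pics/i1.png',draw(c,[],3,(220,190,450,390),'')[:600])
"
```

```text
(array([-71.3,  94.5, 260.2]), [0.999, -0.038, 0.002], 65.2, array([-0.5,  0.5,  0.2]), 7.2)
```

View pics/i1.png

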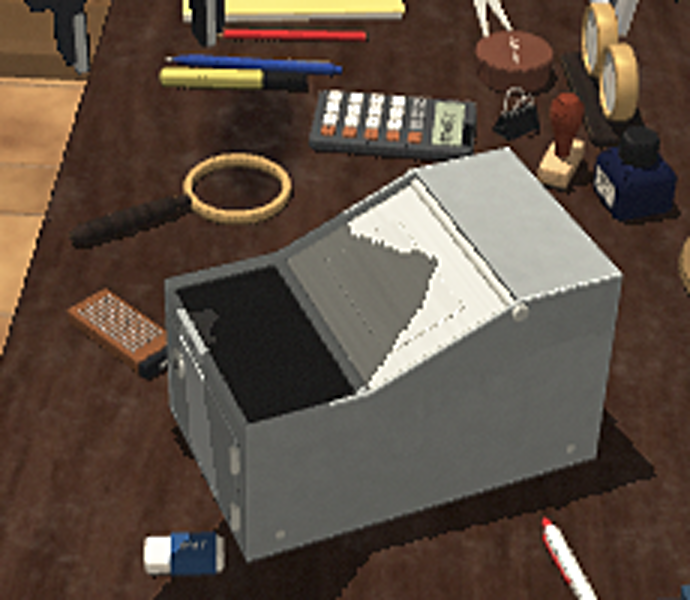

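The flap is fully shut, the sill is empty and the other things are where they were. The arm is clear, so I'm handing the job in.

```bash
python3 -c "
from plant import robot
print(robot.job_done())"
```

```text
the job is handed in; nothing more can be done
None
```

I pushed the drive through the flap and it dropped into the box; the last picture, before hand-in, shows the flap shut, the sill empty and nothing else in view moved, and I handed in with the arm clear at 7.2 s.

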